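Set the bag sealer's timer ring and start it

ROBOT

A 6-joint arm with a two-finger parallel gripper is mounted at the origin on the work surface. World frame = base frame: x ahead of the robot, y to its left, z up, the work surface at z = 0. Lengths are in m, angles in degrees, forces in N, time in s.
With the tool pointing down it reaches from about 0.4 to 0.825 m from the base axis. Payload 7 kg.
Tool frame: the origin (TCP) lies midway between the tips of the shut fingers; the grasp point (between the pads) lies 19 mm behind it; z points along the fingers, y is the line along which they close (so a half turn about z gives the same grasp; the last joint's range is limited). The gripper opens to 88 mm and grips with 3 to 60 N. Pads are 19 mm wide; open, the fingers measure 130 mm over their backs; the gripper's body (78 mm by 193 mm) begins 47 mm behind the grasp point.
Start: joints at [84.402, 20.546, 0.682, 0, -70.136, -16.507], TCP at [0.254, 0.625, 0.227] pointing down, gripper open.
Joint ranges: [-176.03, 176.03], [-82.01, 121.73], [-58.28, 71.71], [-173.87, 95.51], [-174.79, -0.11], [-173.66, 173.66]. Speed limits (degrees/s): [136.94, 136.94, 172.46, 180, 180, 180].

INTERFACE

Orientations are given as [roll, pitch, yaw] about the fixed x, y, z axes, in that order (R = Rz(yaw) Ry(pitch) Rx(roll)).
In Python, from plant import ctrl gives the robot as it stands.
- The arm moves only by the tool arm_command, never from a script. Its argument "steps" is a list of rows, each an object with "translation": the shift along the tool's x, y, z in mm, a list of three; "rotation": the turn, a rotation vector about the tool's x, y, z in units of 5 degrees (1.0 is 5 degrees), a list of three; "claw": the finger opening in mm, from 0 to 87.6. In form: [{"translation": [x, y, z], "rotation": [rx, ry, rz], "claw": claw}, ...]. A call has 1 to 5 rows; each row is the pose to reach, as a shift and turn from the pose commanded when the call began, along the tool's axes at that moment; what a row does not reach only later rows make up. A row lasts 1/10 s, in which the tool goes at most 50 mm and 8.59 degrees, less where a joint would pass 70% of its speed; a pose out of reach is approached as far as the arm can. A call with a gripper value outside its range is refused whole. The fingers move at their own pace and stop on an object; the grip force is fixed at half the most. Time passes only in rows, so rows that repeat a pose let the fingers close. It gives the time, the measured TCP pose, the force, the opening and the grip force at its end, in the units of the state.
- ctrl.get_obs(): the state, without advancing time (a new reading comes with each control period).
- ctrl.snapshot(name): name is "scene" or "top"; returns (picture, depth): 384x512x3 uint8, red, green, blue; 384x512 float32, m along the optical axis (not along the pixel's ray), 0 where there is no reading.
- ctrl.calibration(name): a dict with "vertical_fov" (degrees; the focal length in pixels is half the picture's height over the tangent of half this angle, whatever the lens; pixels are square), "cx", "cy" (the principal point, pixels), "k1" (the pictures are not rectified: a ray, as slopes to the right and down, at radius r is drawn at 1 + k1 r^2 times it, then the intrinsics apply), "rvec" (rotation vector, rad) and "tvec" (3), from world to camera coordinates, as OpenCV has them. Camera axes: x right, y down, z forward; pixel columns grow to the right and rows downward; lengths in m; the calibration is good to about 2 mm. A picture is of the moment at which its call begins. calibration takes no time and is no camera call.
- ctrl.close_job(): hands the job in; it is judged then, once.
The state is a dict: "clock": time; "joint_pos": joint angles; "qvel": joint speeds; "tau": joint torques, N m; "tool_pos": TCP position; "orientation": TCP orientation; "force": force on the tool from outside, world axes, zero at the start; "moment": the same for the moment, N m; "opening": finger opening in m; "gripper_force": force on a finger pad.
Only numpy, scipy, OpenCV 4.12 (cv2) and the standard library are available. Lean on these libraries where they do the work, as an engineer would, in place of code of your own. Each camera call takes 0.05 s, during which the arm holds its last target. There are 200 camera calls.

TASK

On the white bag sealer, push the orange lever of the timer ring round until its white pointer points at the middle of the red dot on the scale. Then press the green button all the way down and let it come back up, leaving the timer at red. Only push with the fingers: do not pinch the lever, do not press the button while the timer is off the red dot, and leave every loose thing where it is.

Things in the scene. Friction and masses are not known exactly. Their poses are not given: they have to be found in the camera images.
- dial_centre (a point): centre of the timer ring on the white bag sealer (340 x 480 mm, deck 80 mm above the table): on the vertical turning axis, at the top of the grey scale plate (84 mm above the table, 230 mm across). z is up, -x is the sealer's front, towards the robot. The sealing arm runs along y, 130 mm or more behind (+x), its top 160 mm above the table
- ring (a joint): angle (rad) of the timer ring: 0 = lever points straight to the sealer's front (-x of dial_centre), positive = turned anticlockwise seen from above; stops at -1.35 and 1.35. The ring is a black disc 90 mm across, 19 mm high; it turns with light friction (a push of about 2 N on the lever) and stays where it is left
- pointer (a point): point that the lever points at: 100 mm from the ring's axis along the lever, 1.5 mm above the scale plate; it turns with the ring. The white pointer (a tip beyond the fin and a line along its top) ends 90 mm from the axis, just short of the dots
- fin_mid (a point): middle of the orange upright fin of the lever, the part to push: 34 mm long along the lever (50 to 84 mm from the axis), 12 mm thick, from 6 to 42 mm above the scale plate; a dark bar at its foot joins it to the ring. At joint 0, pushing it to -y raises the joint value. Fingers pressing on both faces at once count as pinching
- mark_red: the red dot on the scale, the mark to set: flat, 18 mm across, 1.5 mm thick, 100 mm from the ring's axis; origin at its middle. Yellow, blue and white dots like it mark other settings; which of the four places is red varies, as does how the scale is turned. Otherwise the scale has only thin white tick lines
- test (a joint): travel (m) of the green button: 0 = up, 0.006 = all the way down (a spring, 5 N to bottom it)
- test_top (a point): middle of the top face of the green button, 32 mm across, on the sealer's deck to the right of the scale; pressed straight down
- nut: loose steel hexagon nut lying on the sealer's deck, 36 mm across flats, 19 mm high; not to be disturbed
- bolt: loose brass bolt standing on its head on the sealer's deck, head 30 mm across flats, 53 mm tall; not to be disturbed
- tape: loose roll of clear tape on the table, 100 mm across, 48 mm high; not to be disturbed
- driver: loose screwdriver on the table; not to be disturbed
- wrench: loose wrench on the table; not to be disturbed
- bin_loose: loose blue parts bin on the table, 200 x 130 x 90 mm; not to be disturbed

How it is judged:
By the outcome, as a careful person would: the job done as asked, in the order asked, and still so for the second after the job is handed in, with the robot touching nothing.
It also fails if it takes over 51 s, if anything falls off the work surface, if the arm or the gripper's body presses on something with over 40 N, if the wrist force passes 120 N, or if a joint passes its speed limit or range.

## Working session

There is one attempt and no reset: what is moved stays moved. The work goes in short steps, Python scripts to look and compute and a tool call to move; the robot and the scene stay as the last step left them, time stands still between calls to the robot, and variables do not carry over. Pictures are saved under pics/ and viewed, at most 10 in all, crops included, and the job is handed in when it is done.

Besides the shell and the picture viewer there is one more tool, called as name(argument=value, ...) on one line, values as JSON. arm_command: Moves the arm, as the interface text tells. Its arguments: {"type":"object","properties":{"steps":{"type":"array"}},"required":["steps"]}

```bash
mkdir -p pics
cat > h.py <<'E'
import numpy as np, cv2
from plant import ctrl
def snap(name, f=None):
    p,d=ctrl.snapshot(name)
    if f: cv2.imwrite('pics/'+f, p[:,:,::-1])
    return p,d
def cal(name):
    c=ctrl.calibration(name); f=192/np.tan(np.radians(c['vertical_fov'])/2)
    R=cv2.Rodrigues(np.array(c['rvec'],float))[0]; return f,c['cx'],c['cy'],c['k1'],R,np.array(c['tvec'],float)
def ray(name,u,v):
    f,cx,cy,k,R,t=cal(name)
    s=cv2.undistortPoints(np.array([[[u,v]]],float),np.array([[f,0,cx],[0,f,cy],[0,0,1.]]),np.array([k,0,0,0,0.]))[0,0]
    return -R.T@t, R.T@np.array([s[0],s[1],1])
def onplane(name,u,v,z):
    o,d=ray(name,u,v); return o+d*(z-o[2])/d[2]
def withdepth(name,u,v,dep):
    o,d=ray(name,u,v); return o+d*dep
def proj(name,P):
    f,cx,cy,k,R,t=cal(name)
    return cv2.projectPoints(np.array(P,float).reshape(-1,3),cv2.Rodrigues(R)[0],t,np.array([[f,0,cx],[0,f,cy],[0,0,1.]]),np.array([k,0,0,0,0.]))[0].reshape(-1,2)
E
python3 - <<'E'
from h import *
a,_=snap('scene','s0.png'); b,_=snap('top','t0.png')
o=ctrl.get_obs(); print({k:np.round(v,3) for k,v in o.items()})
for n in('scene','top'): print(n,-cal(n)[4].T@cal(n)[5])
E
```

```text
{'clock': np.float64(0.1), 'joint_pos': array([ 8.4402e+01,  2.0588e+01,  6.4100e-01, -1.8000e-02, -7.0134e+01,
       -1.6509e+01]), 'qvel': array([ 0.057, -0.158,  0.129,  0.051, -0.056, -0.124]), 'tau': array([-1.0000e-03, -5.8417e+01,  2.9375e+01,  7.0160e+00,  1.0000e-02,
       -0.0000e+00]), 'tool_pos': array([0.254, 0.625, 0.226]), 'orientation': array([ 1.79917e+02, -7.00000e-03, -2.21130e+01]), 'force': array([-0.255, -0.005,  0.813]), 'moment': array([-0.033,  0.019,  0.008]), 'gripper_force': np.float64(0.0), 'opening': np.float64(0.088)}
scene [ 1.24910257 -0.36533211  1.03233638]
top [0.312369   0.01068733 1.25320064]
```

View pics/s0.png

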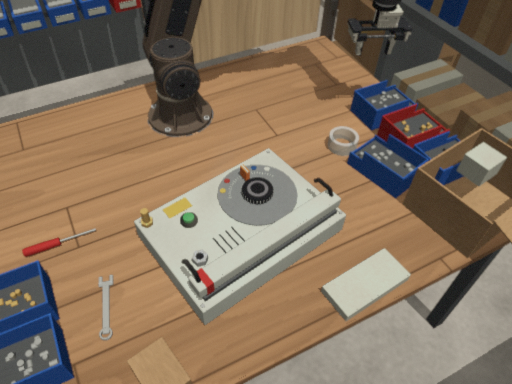

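View pics/t0.png

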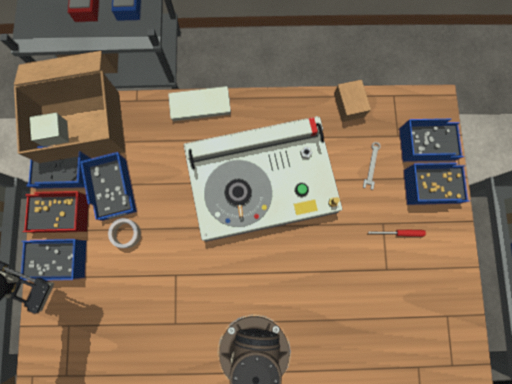

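The top view shows the sealer, with the dial near (238,192), the red dot near (257,216) and the green button near (302,190). The bolt is near (334,202) and the nut near (306,153). I'll measure with colour masks next and take a closer crop.

Run:
```python
from h import *
p,d=snap('top'); 
c=cv2.resize(p[110:245,180:350],None,fx=4.4,fy=4.4,interpolation=cv2.INTER_CUBIC); cv2.imwrite('pics/t1.png',c[:,:,::-1])
s,ds=snap('scene')
c=cv2.resize(s[145:245,130:310],None,fx=4.4,fy=4.4,interpolation=cv2.INTER_CUBIC); cv2.imwrite('pics/s1.png',c[:,:,::-1])
def blobs(n,img,roi,lo,hi,z,lab):
    h=cv2.cvtColor(img,cv2.COLOR_RGB2HSV); m=cv2.inRange(h,lo,hi); k=np.zeros_like(m); u0,v0,u1,v1=roi; k[v0:v1,u0:u1]=m[v0:v1,u0:u1]
    N,_,st,ce=cv2.connectedComponentsWithStats(k)
    for i in range(1,N):
        if st[i,4]>=4: print(n,lab,st[i],ce[i].round(1),onplane(n,*ce[i],z).round(4))
R1=(183,150,345,243); R2=(215,160,300,228)
for n,im,r in(('top',p,R1),('scene',s,R2)):
    blobs(n,im,r,(0,140,90),(6,255,255),.0855,'red'); blobs(n,im,r,(170,140,90),(180,255,255),.0855,'red2')
    blobs(n,im,r,(8,120,120),(18,255,255),.12,'orange')
    blobs(n,im,r,(22,120,120),(34,255,255),.0855,'yellow')
    blobs(n,im,r,(95,120,60),(130,255,255),.0855,'blue')
blobs('top',p,R1,(45,120,60),(85,255,255),.095,'green'); blobs('scene',s,(170,200,210,235),(45,120,60),(85,255,255),.095,'green')
for n,im,r in(('top',p,(195,150,280,235)),('scene',s,(205,155,310,230))):
    g=np.zeros(im.shape[:2],np.uint8); u0,v0,u1,v1=r; hs=cv2.cvtColor(im,cv2.COLOR_RGB2HSV)
    blk=cv2.inRange(hs,(0,0,0),(180,255,60)); g[v0:v1,u0:u1]=blk[v0:v1,u0:u1]
    blobs(n,im,r,(0,0,0),(180,255,60),.103,'black')
    # grey plate
    blobs(n,im,r,(0,0,90),(180,40,165),.084,'grey')
```

```text
top red [255 214   4   5  12] [256.2 216. ] [ 0.4475 -0.017   0.0855]
top orange [183 150  22  93 880] [188.7 210.9] [0.4649 0.2004 0.12  ]
top orange [ 231  150  114   93 2032] [316.  216.4] [ 0.4379 -0.2084  0.12  ]
top yellow [329 198  10   7  33] [333.9 200.4] [ 0.4939 -0.2779  0.0855]
top yellow [295 200  22  14 221] [305.3 206.8] [ 0.4745 -0.181   0.0855]
top yellow [262 205   5   5  18] [263.7 206.9] [ 0.4773 -0.0429  0.0855]
top blue [226 219   4   4  13] [227.4 220.4] [0.4351 0.0783 0.0855]
scene red [225 180   4   3   9] [226.4 180.7] [ 0.4516 -0.0174  0.0855]
scene orange [241 167   9  13  36] [246.1 173.7] [0.4812 0.032  0.12  ]
scene yellow [220 189   5   4  17] [222.1 190.4] [ 0.4804 -0.0447  0.0855]
scene blue [252 167   4   2   8] [253.5 167.5] [0.4392 0.0785 0.0855]
top green [297 184  10  10  80] [301.5 188.8] [ 0.5339 -0.17    0.095 ]
scene green [183 215   4   4  12] [184.2 216.6] [ 0.5279 -0.1791  0.095 ]
top black [195 150  53  11  65] [221.9 154.8] [0.6545 0.093  0.103 ]
top black [225 180  26  25 207] [237.8 192.9] [0.5231 0.0419 0.103 ]
top black [233 187  10
[... 336 characters left out ...]
205  160   67   67 2782] [237.6 192.2] [0.529  0.0429 0.084 ]
top grey [229 183  18  18 149] [237.6 191.3] [0.5323 0.0431 0.084 ]
top grey [228 223  52  12  66] [253.5 229. ] [ 0.4047 -0.0071  0.084 ]
scene black [242 178  31  26 313] [256.7 191.6] [0.5421 0.0344 0.103 ]
scene black [251 183  13  10 106] [257.1 187.6] [0.5295 0.0426 0.103 ]
scene grey [ 217  165   80   61 2897] [257.9 197.2] [0.5478 0.036  0.084 ]
scene grey [247 181  21  15 127] [257.3 188.4] [0.5175 0.05   0.084 ]
scene grey [307 189   3   4   9] [308.2 190.1] [0.5891 0.1786 0.084 ]
scene grey [295 220  15  10  77] [304.1 226. ] [0.6935 0.0999 0.084 ]
scene grey [231 227   4   3   7] [232.4 228.1] [ 0.6136 -0.076   0.084 ]
```

View pics/t1.png

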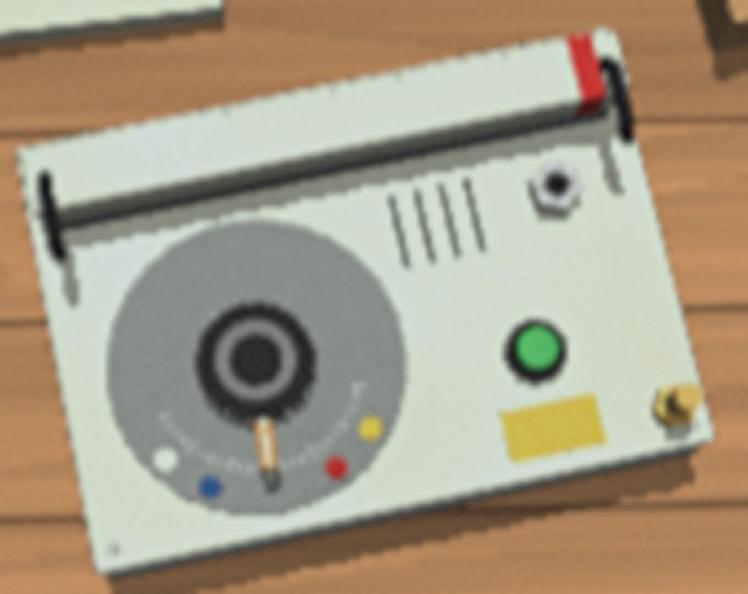

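View pics/s1.png

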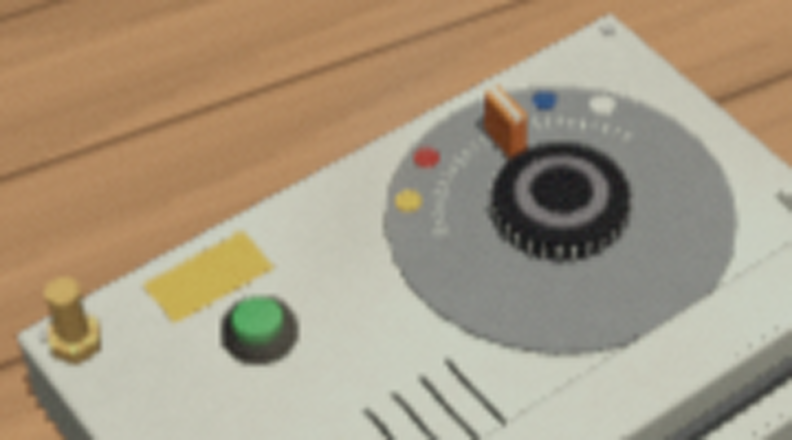

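The crops show the lever fin pointing nearly straight to world -x. The red dot is on its -y side, between the lever and the yellow dot. I'll fit the dial centre from the dots, then work out the lever angle and the button height.

```bash
cat >> h.py <<'E'
def blob(n,img,roi,lo,hi,z):
    h=cv2.cvtColor(img,cv2.COLOR_RGB2HSV); m=cv2.inRange(h,lo,hi); u0,v0,u1,v1=roi
    v,u=np.nonzero(m[v0:v1,u0:u1]); 
    pts=np.array([onplane(n,a+u0,b+v0,z) for a,b in zip(u,v)])
    return (u.mean()+u0,v.mean()+v0),pts
def tri(a,b):
    (o1,d1),(o2,d2)=ray('top',*a),ray('scene',*b); s=np.linalg.lstsq(np.c_[d1,-d2],o2-o1,rcond=None)[0]
    p,q=o1+s[0]*d1,o2+s[1]*d2; return (p+q)/2,np.linalg.norm(p-q)
E
python3 - <<'E'
from h import *
from scipy.optimize import least_squares as L
p,_=snap('top'); s,_=snap('scene')
R={'top':{'red':(250,208,264,222),'yel':(258,200,270,213),'blu':(222,214,234,227),'whi':(211,208,223,220),'fin':(235,204,247,219),'grn':(292,180,312,200)},
'scene':{'red':(222,176,232,186),'yel':(217,185,229,196),'blu':(248,164,259,171),'whi':(262,164,273,172),'fin':(238,163,252,182),'grn':(178,208,200,226)}}
C={'red':((0,120,80),(8,255,255)),'yel':((20,100,110),(34,255,255)),'blu':((95,100,60),(130,255,255)),'whi':((0,0,185),(180,50,255)),'grn':((45,80,60),(85,255,255))}
px={}
for n,im in(('top',p),('scene',s)):
    D={}
    for c in('red','yel','blu','whi'):
        px[n,c],pts=blob(n,im,R[n][c],*C[c],.0855); D[c]=onplane(n,*px[n,c],.0855)
    P=np.array(list(D.values()))[:,:2]
    f=L(lambda c:np.linalg.norm(P-c,axis=1)-.1,[.53,.043]); c=f.x
    print(n,'centre',c.round(4),'res',(f.fun*1e3).round(1),{k:np.degrees(np.arctan2(-(v[1]-c[1]),-(v[0]-c[0]))).round(1) for k,v in D.items()})
    px[n,'grn'],g=blob(n,im,R[n]['grn'],*C['grn'],.1); print('green',px[n,'grn'],len(g),np.ptp(g,axis=0)[:2].round(4))
    hi=((5,60,120),(22,255,255)) if n=='top' else ((0,0,200),(180,110,255))
    q,f2=blob(n,im,R[n]['fin'],*hi,.126); m=f2[:,:2].mean(0); print('fin',q,len(f2),m.round(4), 'r',np.linalg.norm(m-c).round(4),'ang',np.degrees(np.arctan2(-(m-c)[1],-(m-c)[0])).round(1))
    w=np.linalg.svd(f2[:,:2]-m)[2][0]; w=w*-np.sign(w[0]); print('axis ang',np.degrees(np.arctan2(-w[1],-w[0])).round(1))
for c in('red','yel','blu','whi','grn'): print(c,*tri(px['top',c],px['scene',c]))
E
```

```text
top centre [0.526  0.0459] res [-0.7  2.2 -3.5  3.8] {'red': np.float64(38.9), 'yel': np.float64(61.3), 'blu': np.float64(-19.6), 'whi': np.float64(-44.6)}
green (np.float64(301.6989247311828), np.float64(188.72043010752688)) 93 [0.0339 0.0336]
fin (np.float64(240.0888888888889), np.float64(210.6888888888889)) 45 [0.461  0.0349] r 0.0659 ang 9.6
axis ang 5.0
scene centre [0.5281 0.046 ] res [ 0.3  1.8 -5.2  5.2] {'red': np.float64(39.2), 'yel': np.float64(62.1), 'blu': np.float64(-19.7), 'whi': np.float64(-43.6)}
green (np.float64(187.83505154639175), np.float64(217.4020618556701)) 97 [0.0332 0.0317]
fin (np.float64(244.28571428571428), np.float64(163.85714285714286)) 7 [0.4488 0.0424] r 0.0794 ang 2.7
axis ang 89.4
red [ 0.44884699 -0.01659715  0.08366552] 0.0001791989573939818
yel [ 0.47758979 -0.04337735  0.08229304] 0.0011720753933618325
blu [0.43569381 0.07905311 0.08205742] 0.0012432155915932499
whi [0.45203885 0.11871046 0.08552471] 0.0002637340628235313
grn [ 0.53416261 -0.17095888  0.09400164] 0.0005989790074775142
```

The white mask picked up deck pixels, so I'm dropping it. The other three dots and the plate outline agree: dial centre is about (0.529, 0.043), red is at about 36.5° and the lever at about 6°. The button top is at (0.534, -0.171, 0.094). Next I'll go above the +y side of the fin with the fingers shut.

```bash
cat > go.py <<'E'
import sys; from h import *
from scipy.spatial.transform import Rotation as Ro
def go(x,y,z,yaw):
    o=ctrl.get_obs(); R=Ro.from_euler('xyz',o['orientation'],degrees=True)
    T=Ro.from_euler('xyz',[180,0,yaw],degrees=True)
    print(o['clock'].round(2),o['tool_pos'].round(4),o['orientation'].round(2),'F',o['force'].round(1),'->',(1e3*R.inv().apply(np.array([x,y,z])-o['tool_pos'])).round(1),((R.inv()*T).as_rotvec(degrees=True)/5).round(2))
def push(th,gap,z=.106,r=.07,c=(.529,.0428),half=.0155,yo=-90):
    a=np.radians(th); u=np.array([-np.cos(a),-np.sin(a)]); t=np.array([np.sin(a),-np.cos(a)])
    P=np.array(c)+r*u-t*(half+gap); print(P.round(4),th+yo); go(*P,z,th+yo)
if __name__=='__main__': eval(sys.argv[1])
E
python3 go.py 'push(6,.025,.15)'
```

```text
[0.4552 0.0758] -84Traceback (most recent call last):
  File "go.py", line 10, in <module>
    if __name__=='__main__': eval(sys.argv[1])
                             ~~~~^^^^^^^^^^^^^
  File "<string>", line 1, in <module>
  File "go.py", line 9, in push
    P=np.array(c)+r*u-t*(half+gap); print(P.round(4),th+yo); go(*P,z,th+yo)
                                                             ~~^^^^^^^^^^^^
  File "go.py", line 6, in go
    print(o['clock'].round(2),o['tool_pos'].round(4),o['orientation'].round(2),'F',o['force'].round(1),'->',(1e3*R.inv().apply(np.array([x,y,z])-o['tool_pos'])).round(1),((R.inv()*T).as_rotvec(degrees=True)/5).round(2))
          ^^^^^^^^^^^^^^^^
AttributeError: 'float' object has no attribute 'round'
```

```bash
sed -i "s/o\['clock'\].round(2)/round(float(o['clock']),2)/" go.py; python3 go.py 'push(6,.025,.16)'
```

```text
[0.4552 0.0758] -84
0.3 [0.2539 0.6252 0.2262] [179.97  -0.   -22.11] F [ 0.2  0.6 -0.5] -> [393.2 433.3  66.5] [ 1.000e-02 -0.000e+00  1.238e+01]
```

arm_command(steps=[{"translation": [393,433,20],"rotation": [0,0,12.4],"claw": 0},{"translation": [393,433,20],"rotation": [0,0,12.4],"claw": 0},{"translation": [393,433,20],"rotation": [0,0,12.4],"claw": 0},{"translation": [393,433,20],"rotation": [0,0,12.4],"claw": 0},{"translation": [393,433,20],"rotation": [0,0,12.4],"claw": 0}])

```text
clock: 0.8
tool_pos: [0.3403, 0.3888, 0.2181]
orientation: [-180.0, 0.0, -65.4]
force: [1.7, 0.3, 0.5]
opening: 0.0529
gripper_force: 0.0
```

```bash
python3 go.py 'push(6,.025,.18)'
```

```text
[0.4552 0.0758] -84
0.8 [0.3403 0.3888 0.2181] [-1.7998e+02  1.0000e-02 -6.5410e+01] F [1.7 0.3 0.5] -> [332.5  25.8  38. ] [-0.    0.    3.72]
```

arm_command(steps=[{"translation": [332,26,38],"rotation": [0,0,3.7],"claw": 0},{"translation": [332,26,38],"rotation": [0,0,3.7],"claw": 0},{"translation": [332,26,38],"rotation": [0,0,3.7],"claw": 0},{"translation": [332,26,38],"rotation": [0,0,3.7],"claw": 0},{"translation": [332,26,38],"rotation": [0,0,3.7],"claw": 0}])

```text
clock: 1.3
tool_pos: [0.427, 0.1562, 0.1899]
orientation: [-179.9, 0.0, -83.5]
force: [1.3, 1.2, -0.3]
opening: 0.0132
gripper_force: 0.0
```

```bash
python3 go.py 'push(6,.025,.15)'
```

```text
[0.4552 0.0758] -84
1.3 [0.427  0.1562 0.1899] [-1.7994e+02  4.0000e-02 -8.3540e+01] F [ 1.3  1.2 -0.3] -> [ 83.1 -18.9  39.9] [-0.01  0.01  0.09]
```

arm_command(steps=[{"translation": [45,-10,20],"rotation": [0,0,0.1],"claw": 0},{"translation": [83,-19,40],"rotation": [0,0,0.1],"claw": 0},{"translation": [83,-19,40],"rotation": [0,0,0.1],"claw": 0},{"translation": [83,-19,40],"rotation": [0,0,0.1],"claw": 0}])

```text
clock: 1.7
tool_pos: [0.455, 0.0766, 0.1494]
orientation: [180.0, -0.0, -84.2]
force: [0.3, 0.8, -0.7]
opening: 0.0004
gripper_force: 0.0
```

Run:
```python
from h import *
from go import *
s,_=snap('scene'); t,_=snap('top')
a=cv2.resize(s[105:205,180:310],None,fx=4,fy=4,interpolation=cv2.INTER_CUBIC)
b=cv2.resize(t[140:240,195:265],None,fx=4,fy=4,interpolation=cv2.INTER_CUBIC)
cv2.imwrite('pics/a.png',np.hstack([a,b])[:,:,::-1])
push(6,.025,.106)
```

```text
[0.4552 0.0758] -84
1.8 [0.4553 0.0783 0.1502] [-1.7994e+02  2.0000e-02 -8.4060e+01] F [-0.1  0.   0.8] -> [ 2.5  0.5 44.2] [-0.01  0.   -0.01]
```

View pics/a.png

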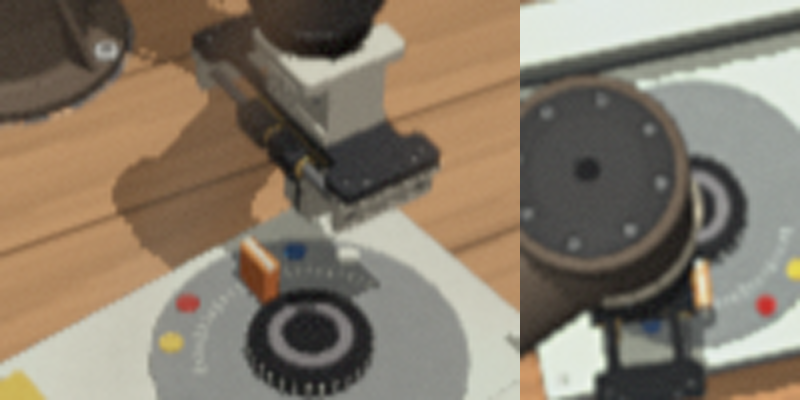

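The fingers hang shut on the +y side of the fin, clear of it (fin at crop (260,268), fingertips near (340,215)). The descent is free.

arm_command(steps=[{"translation": [2,0,22],"rotation": [0,0,0],"claw": 0},{"translation": [2,0,44],"rotation": [0,0,0],"claw": 0},{"translation": [2,0,44],"rotation": [0,0,0],"claw": 0},{"translation": [2,0,44],"rotation": [0,0,0],"claw": 0}])

```text
clock: 2.2
tool_pos: [0.4553, 0.0767, 0.1064]
orientation: [-180.0, -0.0, -84.0]
force: [0.1, 0.8, -0.4]
opening: 0.0005
gripper_force: 0.0
```

```bash
python3 -c "
from go import *
for th,g in((6,.012),(6,0),(14,0),(22,0),(30,0),(33,0)): push(th,g)"
```

```text
[0.4565 0.0628] -84
2.2 [0.4553 0.0767 0.1064] [-1.7998e+02 -1.0000e-02 -8.3960e+01] F [ 0.1  0.8 -0.4] -> [13.9  0.3  0.4] [-0.   -0.    0.01]
[0.4578 0.0509] -84
2.2 [0.4553 0.0767 0.1064] [-1.7998e+02 -1.0000e-02 -8.3960e+01] F [ 0.1  0.8 -0.4] -> [25.9  0.3  0.4] [-0.   -0.    0.01]
[0.4573 0.0409] -76
2.2 [0.4553 0.0767 0.1064] [-1.7998e+02 -1.0000e-02 -8.3960e+01] F [ 0.1  0.8 -0.4] -> [35.8  1.8  0.4] [-0.   -0.   -1.59]
[0.4583 0.0309] -68
2.2 [0.4553 0.0767 0.1064] [-1.7998e+02 -1.0000e-02 -8.3960e+01] F [ 0.1  0.8 -0.4] -> [45.8  1.9  0.4] [-0.   -0.   -3.19]
[0.4606 0.0212] -60
2.2 [0.4553 0.0767 0.1064] [-1.7998e+02 -1.0000e-02 -8.3960e+01] F [ 0.1  0.8 -0.4] -> [55.7  0.6  0.4] [-0.   -0.   -4.79]
[0.4619 0.0177] -57
2.2 [0.4553 0.0767 0.1064] [-1.7998e+02 -1.0000e-02 -8.3960e+01] F [ 0.1  0.8 -0.4] -> [59.4 -0.3  0.4] [-0.   -0.   -5.39]
```

arm_command(steps=[{"translation": [10,0,0],"rotation": [0,0,0],"claw": 0},{"translation": [18,0,0],"rotation": [0,0,0],"claw": 0},{"translation": [22,0.2,0],"rotation": [0,0,0],"claw": 0},{"translation": [26,0.3,0],"rotation": [0,0,0],"claw": 0},{"translation": [31,1,0],"rotation": [0,0,-0.8],"claw": 0}])

```text
clock: 2.7
tool_pos: [0.4575, 0.0446, 0.106]
orientation: [-180.0, 0.0, -80.1]
force: [-1.5, 3.4, 2.3]
opening: 0.0001
gripper_force: 1.6
```

```bash
python3 -c "
from go import *
for th,g in((14,0),(18,0),(22,0),(26,0),(30,0)): push(th,g)"
```

```text
[0.4573 0.0409] -76
2.7 [0.4575 0.0446 0.106 ] [-1.7996e+02  4.0000e-02 -8.0080e+01] F [-1.5  3.4  2.3] -> [3.6 0.8 0. ] [-0.01  0.01 -0.82]
[0.4576 0.0359] -72
2.7 [0.4575 0.0446 0.106 ] [-1.7996e+02  4.0000e-02 -8.0080e+01] F [-1.5  3.4  2.3] -> [8.6 1.3 0. ] [-0.01  0.01 -1.62]
[0.4583 0.0309] -68
2.7 [0.4575 0.0446 0.106 ] [-1.7996e+02  4.0000e-02 -8.0080e+01] F [-1.5  3.4  2.3] -> [13.6  1.5  0. ] [-0.01  0.01 -2.42]
[0.4593 0.026 ] -64
2.7 [0.4575 0.0446 0.106 ] [-1.7996e+02  4.0000e-02 -8.0080e+01] F [-1.5  3.4  2.3] -> [18.6  1.4  0. ] [-0.01  0.01 -3.22]
[0.4606 0.0212] -60
2.7 [0.4575 0.0446 0.106 ] [-1.7996e+02  4.0000e-02 -8.0080e+01] F [-1.5  3.4  2.3] -> [23.6  0.9  0. ] [-0.01  0.01 -4.02]
```

arm_command(steps=[{"translation": [5,1,0],"rotation": [0,0,-1],"claw": 0},{"translation": [10,1.4,0],"rotation": [0,0,-1.8],"claw": 0},{"translation": [15,1.5,0],"rotation": [0,0,-2.6],"claw": 0},{"translation": [20,1.2,0],"rotation": [0,0,-3.4],"claw": 0},{"translation": [23,1,0],"rotation": [0,0,-4],"claw": 0}])

```text
clock: 3.2
tool_pos: [0.4601, 0.0215, 0.1059]
orientation: [180.0, 0.0, -60.0]
force: [-2.6, 2.7, 0.9]
opening: 0.0006
gripper_force: 1.4
```

Run:
```python
from h import *
from go import *
push(30,0); push(34,0); push(36.5,0)
s,_=snap('scene'); t,_=snap('top')
a=cv2.resize(s[150:225,205:285],None,fx=5,fy=5,interpolation=cv2.INTER_CUBIC)
b=cv2.resize(t[165:240,205:275],None,fx=5,fy=5,interpolation=cv2.INTER_CUBIC)
cv2.imwrite('pics/b.png',np.hstack([a,b])[:,:,::-1])
```

```text
[0.4606 0.0212] -60
3.2 [0.4601 0.0215 0.1059] [ 1.800e+02  2.000e-02 -5.996e+01] F [-2.6  2.7  0.9] -> [ 0.5 -0.3 -0.1] [0.   0.   0.01]
[0.4623 0.0165] -56
3.2 [0.4601 0.0215 0.1059] [ 1.800e+02  2.000e-02 -5.996e+01] F [-2.6  2.7  0.9] -> [ 5.4  0.6 -0.1] [ 0.    0.   -0.79]
[0.4635 0.0136] -53.5
3.2 [0.4601 0.0215 0.1059] [ 1.800e+02  2.000e-02 -5.996e+01] F [-2.6  2.7  0.9] -> [ 8.5  1.  -0.1] [-0.    0.   -1.29]
```

View pics/b.png

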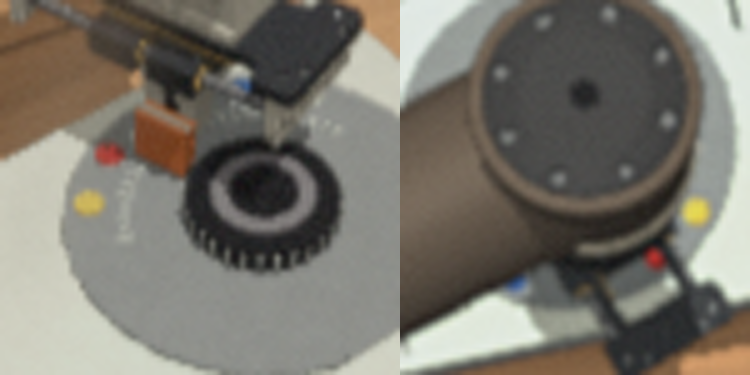

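The pointer is still short of the red dot (red at crop (108,153); fin spans (135–195, 105–175)). I'll measure the fin angle in the scene view using its orange face.

```bash
cat > fin.py <<'E'
from h import *
def fin(n,im,roi,c=np.array([.529,.0428])):
    # orange + pale top: outline by saturation/hue; top white line by brightness
    h=cv2.cvtColor(im,cv2.COLOR_RGB2HSV); u0,v0,u1,v1=roi
    m=np.zeros(h.shape[:2],np.uint8); m[v0:v1,u0:u1]=cv2.inRange(h,(4,130,90),(18,255,255))[v0:v1,u0:u1]
    N,l,st,ce=cv2.connectedComponentsWithStats(m); i=1+np.argmax(st[1:,4]); v,u=np.nonzero(l==i); print(n,st[i],ce[i].round(1))
    return u,v
if __name__=='__main__':
    s,_=snap('scene'); u,v=fin('scene',s,(228,160,250,190))
    for th in(24,26,28,30,32,34,36.5):
        a=np.radians(th); U=np.array([-np.cos(a),-np.sin(a)]); t=np.array([np.sin(a),-np.cos(a)])
        c=np.array([.529,.0428]); P=[[*(c+U*r+t*.006),z] for r in(.05,.084) for z in(.09,.126)]
        q=proj('scene',P); print(th,q.mean(0).round(1),q.round(1).tolist())
    for vv in range(168,188): print(vv,' '.join('%02x%02x%02x'%tuple(s[vv,x]) for x in range(230,246)))
E
python3 fin.py
```

```text
scene [232 172  12  13 100] [237.3 178.4]
24 [237.6 176.5] [[242.2, 183.5], [242.2, 175.0], [233.2, 178.0], [233.0, 169.5]]
26 [237.2 177. ] [[241.8, 183.9], [241.8, 175.4], [232.6, 178.6], [232.4, 170.1]]
28 [236.7 177.5] [[241.5, 184.3], [241.5, 175.8], [232.1, 179.3], [231.9, 170.7]]
30 [236.3 178. ] [[241.3, 184.7], [241.2, 176.2], [231.5, 179.9], [231.3, 171.4]]
32 [236.  178.5] [[241.0, 185.1], [241.0, 176.6], [231.1, 180.5], [230.8, 172.0]]
34 [235.6 179.1] [[240.7, 185.5], [240.7, 177.0], [230.6, 181.2], [230.4, 172.7]]
36.5 [235.2 179.8] [[240.5, 186.0], [240.4, 177.5], [230.1, 182.1], [229.8, 173.5]]
168 7e6d5b 8a8272 918978 888578 706b5f 696357 676357 524e44 272422 2e2c28 31322d 252624 1b1c1a 24221f 4f4637 575146
169 888376 8d8c7e 8d8d7f 8b8a7d 796b58 716558 6e675a 5d594f 302c29 32312c 58534d 4c4a44 33342e 302f2c 4d4a42 57544c
170 8d8c7f 8c8c7e 878679 868173 8e6d55 8b6851 7a6551 61564b 312b28 27231f 4c4941 605b53 5b584d 59574c 58554b 58544b
171 88877c 807d71 88715e 8f7e6c 91816e 917961 906d51 855e46 4e3525 34251d 423d35 636054 676258 656257 5b584e 5b574e
172 6e6e65 716357 
[... 1137 characters left out ...]
3c3a
182 84827d 7f7f7b 6f6e68 5a534c 5b4a40 644432 6f3f26 714022 774123 804524 804223 824825 6a3a20 5a4133 403a39 201f1e
183 8c8d88 8e8f8a 8e9089 73746d 5d5c58 5a514b 5a4941 654331 714026 7d4424 844a27 824627 5d3b29 3f3430 2a2829 252424
184 969791 979892 9c9d96 8a8b84 7c7d79 61605e 595a55 605953 605049 644634 76452d 7d482c 4b3730 2e2d2c 242325 222527
185 959690 90918b 999a93 8d908b 898a86 7e807d 7f827d 7f807c 7c7d79 625f58 675950 695143 433d3b 282827 262527 1f1e22
186 a4a69d 9a9c93 93958e 8e908a 8d8e8a 8b8c88 8b8d88 8a8b86 888a85 7e7f7b 81817d 7e7b77 444141 282726 232220 252324
187 979891 9d9f97 90918b 8c8d89 8d8e89 8a8b88 8a8b87 8e8e89 8c8d89 8b8d87 8c8d88 858580 3f3f3c 262526 232224 242021
```

The scene measurement gives 30–32°, which agrees with the arm kinematics, so I'll push on to about 36°, back off and check.

arm_command(steps=[{"translation": [3,0.3,0],"rotation": [0,0,-0.4],"claw": 0},{"translation": [6,0.6,0],"rotation": [0,0,-0.8],"claw": 0},{"translation": [8,0.9,0],"rotation": [0,0,-1.2],"claw": 0},{"translation": [8,0.9,0],"rotation": [0,0,-1.2],"claw": 0}])

```text
clock: 3.75
tool_pos: [0.4632, 0.0143, 0.1056]
orientation: [180.0, 0.0, -54.2]
force: [-2.5, 0.5, 0.4]
opening: 0.0
gripper_force: 0.8
```

arm_command(steps=[{"translation": [-10,0,0],"rotation": [0,0,0],"claw": 0},{"translation": [-20,0,0],"rotation": [0,0,0],"claw": 0},{"translation": [-25,0,-40],"rotation": [0,0,0],"claw": 0},{"translation": [-25,0,-80],"rotation": [0,0,0],"claw": 0},{"translation": [-25,0,-80],"rotation": [0,0,0],"claw": 0}])

```text
clock: 4.25
tool_pos: [0.4515, 0.0366, 0.1909]
orientation: [-179.5, -0.2, -54.0]
force: [-0.6, -0.2, -0.6]
opening: 0.0004
gripper_force: 0.0
```

```bash
python3 -c "
from go import *
go(.534,-.171,.18,-90)"
```

```text
4.25 [0.4515 0.0366 0.1909] [-1.7949e+02 -1.6000e-01 -5.4010e+01] F [-0.6 -0.2 -0.6] -> [216.4  55.4  11.1] [-0.11  0.    7.2 ]
```

arm_command(steps=[{"translation": [216,55,11],"rotation": [0,0,7.2],"claw": 0},{"translation": [216,55,11],"rotation": [0,0,7.2],"claw": 0},{"translation": [216,55,11],"rotation": [0,0,7.2],"claw": 0},{"translation": [216,55,11],"rotation": [0,0,7.2],"claw": 0},{"translation": [216,55,11],"rotation": [0,0,7.2],"claw": 0}])

```text
clock: 4.75
tool_pos: [0.5317, -0.1747, 0.1739]
orientation: [180.0, -0.0, -90.5]
force: [-0.2, 0.7, -0.2]
opening: 0.0004
gripper_force: 0.0
```

arm_command(steps=[{"translation": [0,0,0],"rotation": [0,0,0],"claw": 0},{"translation": [0,0,0],"rotation": [0,0,0],"claw": 0}])

```text
clock: 4.95
tool_pos: [0.5306, -0.1722, 0.1741]
orientation: [179.9, 0.0, -90.1]
force: [-0.1, 0.4, -0.4]
opening: -0.0001
gripper_force: 0.0
```

Run:
```python
from h import *
from go import *
go(.534,-.171,.11,-90)
s,_=snap('scene'); t,_=snap('top'); np.savez('im.npz',s=s,t=t)
a=cv2.resize(s[155:215,205:285],None,fx=5,fy=5,interpolation=cv2.INTER_CUBIC)
b=cv2.resize(t[180:240,205:280],None,fx=5,fy=5,interpolation=cv2.INTER_CUBIC)
cv2.imwrite('pics/c.png',np.hstack([a,b])[:,:,::-1])
```

```text
4.95 [ 0.5306 -0.1722  0.1741] [ 1.7994e+02  1.0000e-02 -9.0140e+01] F [-0.1  0.4 -0.4] -> [-1.2 -3.4 64.1] [ 0.01  0.   -0.03]
```

View pics/c.png

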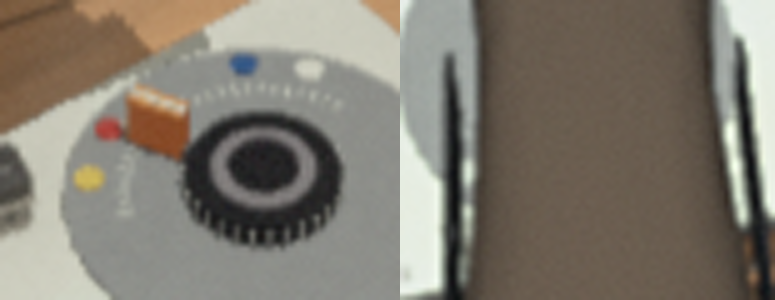

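The arm blocks the top view of the dial. The scene view shows the fin close to aligned with red. I'll swing aside to get a clear top view.

arm_command(steps=[{"translation": [230,130,-30],"rotation": [0,0,0],"claw": 0},{"translation": [230,130,-30],"rotation": [0,0,0],"claw": 0},{"translation": [230,130,-30],"rotation": [0,0,0],"claw": 0},{"translation": [230,130,-30],"rotation": [0,0,0],"claw": 0},{"translation": [230,130,-30],"rotation": [0,0,0],"claw": 0}])

```text
clock: 5.55
tool_pos: [0.408, -0.3886, 0.2039]
orientation: [-179.9, -0.0, -89.9]
force: [1.3, -0.1, -0.5]
opening: 0.0005
gripper_force: 0.0
```

arm_command(steps=[{"translation": [50,30,0],"rotation": [0,0,0],"claw": 0},{"translation": [50,30,0],"rotation": [0,0,0],"claw": 0}])

```text
clock: 5.75
tool_pos: [0.3765, -0.4405, 0.2034]
orientation: [-180.0, -0.0, -90.2]
force: [1.0, 0.1, -0.5]
opening: 0.0001
gripper_force: 0.0
```

Run:
```python
from h import *
from go import *
go(.534,-.171,.13,-90)
im={'scene':snap('scene')[0],'top':snap('top')[0]}
s,t=im['scene'],im['top']; np.savez('im.npz',s=s,t=t)
a=cv2.resize(s[155:215,205:285],None,fx=5,fy=5,interpolation=cv2.INTER_CUBIC)
b=cv2.resize(t[175:235,205:280],None,fx=5,fy=5,interpolation=cv2.INTER_CUBIC)
cv2.imwrite('pics/d.png',np.hstack([a,b])[:,:,::-1])
```

```text
5.75 [ 0.3765 -0.4405  0.2034] [-1.7998e+02 -5.0000e-02 -9.0190e+01] F [ 1.   0.1 -0.5] -> [-270.1 -156.6   73.3] [-0.   -0.01 -0.04]
```

View pics/d.png

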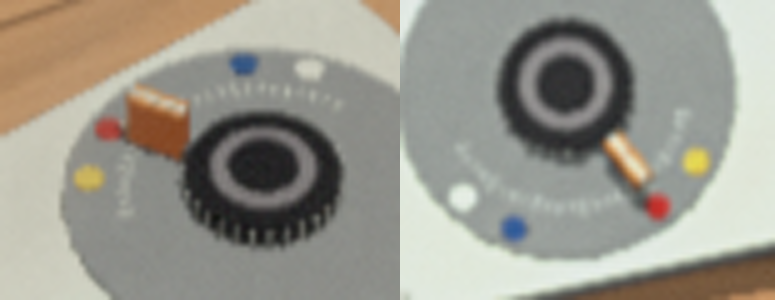

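The top view is clear now: the fin runs from crop (612,138) to (650,182), with red at (657,207), close to aligned. I'll measure the angle numerically.

Run:
```python
from h import *
from scipy.optimize import least_squares as L
d=np.load('im.npz'); im={'top':d['t'],'scene':d['s']}
ROI={'top':{'red':(248,208,264,222),'yel':(258,200,270,213),'blu':(222,214,234,227)},'scene':{'red':(221,176,230,186),'yel':(217,185,229,196),'blu':(248,164,259,171)}}
C={'red':((0,120,80),(8,255,255)),'yel':((20,100,110),(34,255,255)),'blu':((95,100,60),(130,255,255))}
for n in im:
    h=cv2.cvtColor(im[n],cv2.COLOR_RGB2HSV)
    P={}
    for c in C:
        q,_=blob(n,im[n],ROI[n][c],*C[c],.0855); P[c]=onplane(n,*q,.0855)[:2]
    A=np.array(list(P.values())); f=L(lambda c:np.linalg.norm(A-c,axis=1)-.1,[.53,.043])
    m=cv2.inRange(h,(0,0,0),(180,80,75)); r=(222,176,253,206) if n=='top' else (240,176,275,206)
    k=np.zeros_like(m); k[r[1]:r[3],r[0]:r[2]]=m[r[1]:r[3],r[0]:r[2]]
    cs=max(cv2.findContours(k,cv2.RETR_EXTERNAL,cv2.CHAIN_APPROX_NONE)[0],key=cv2.contourArea)
    W=np.array([onplane(n,*x[0],.103) for x in cs])[:,:2]; (rx,ry),rr=cv2.minEnclosingCircle((W*1e3).astype(np.float32))
    print(n,'dots centre',f.x.round(4),(f.fun*1e3).round(1),'ring',rx,ry,rr)
    # pale line pixels on fin top (brightness-weighted)
    if n=='top': roi=(244,199,256,214)
    else: roi=(229,169,244,178)
    u0,v0,u1,v1=roi; sub=im[n][v0:v1,u0:u1].astype(float); hs=h[v0:v1,u0:u1]
    if n=='top': k=(((hs[...,0]<24)&(hs[...,1]>35))&(hs[...,2]>140))
    else: k=(hs[...,2]>170)
    v,u=np.nonzero(k); X=np.array([onplane(n,a+u0,b+v0,.126)[:2] for a,b in zip(u,v)]); mm=X.mean(0)
    w=np.linalg.svd(X-mm)[2][0]; w*=-np.sign(w[0])
    an=lambda x:np.degrees(np.arctan2(-x[1],-x[0])).round(1)
    print(' npx',len(X),'fin',mm.round(4),'axis',an(w))
    for lab,c in(('dots',f.x),('plate',np.array([.529,.0428]))): print(' ',lab,'fin r %.4f'%np.linalg.norm(mm-c),an(mm-c),'red r %.4f'%np.linalg.norm(P['red']-c),an(P['red']-c))
```

```text
top dots centre [0.5285 0.0423] [-0.4  0.3  0.2] ring 525.82470703125 41.404640197753906 44.35055160522461
 npx 50 fin [0.4733 0.0005] axis 38.3
  dots fin r 0.0693 37.1 red r 0.0996 36.3
  plate fin r 0.0700 37.2 red r 0.1003 36.4
scene dots centre [0.5312 0.0414] [ 0.5 -0.4 -0.2] ring 537.5293579101562 37.585540771484375 48.56877136230469
 npx 54 fin [4.692e-01 4.000e-04] axis 20.9
  dots fin r 0.0743 33.5 red r 0.1005 36.2
  plate fin r 0.0733 35.3 red r 0.0995 37.6
```

The top view gives fin 37.1° against red 36.3°. I'll cross-check with just the white line, with the deck pixels excluded.

Run:
```python
from h import *
d=np.load('im.npz'); im={'top':d['t'],'scene':d['s']}
an=lambda x:np.degrees(np.arctan2(-x[1],-x[0])).round(1)
for n,roi,cc in(('top',(243,199,257,215),(.5285,.0423)),('scene',(229,169,245,180),(.5312,.0414))):
    u0,v0,u1,v1=roi; f=cv2.resize(im[n][v0:v1,u0:u1],None,fx=8,fy=8,interpolation=cv2.INTER_CUBIC)
    h=cv2.cvtColor(f,cv2.COLOR_RGB2HSV)
    # whole top (orange bright or pale warm) ; r-b warm test separates grey plate
    rb=f[...,0].astype(int)-f[...,2]; V=h[...,2]
    for lab,k in(('orange',(rb>50)),('pale',(V>np.percentile(V[rb>25],80))&(rb>5))):
        N,l,st,ce=cv2.connectedComponentsWithStats(k.astype(np.uint8)); i=1+np.argmax(st[1:,4]); v,u=np.nonzero(l==i)
        X=np.array([onplane(n,(a+.5)/8-.5+u0,(b+.5)/8-.5+v0,.126)[:2] for a,b in zip(u[::3],v[::3])]); m=X.mean(0)
        ev=np.linalg.svd(X-m,full_matrices=False); w=ev[2][0]; w*=-np.sign(w[0])
        print(n,lab,st[i],'c',m.round(4),'r %.4f'%np.linalg.norm(m-cc),an(m-cc),'axis',an(-w) if w[0]>0 else an(w),'len',np.ptp((X-m)@w).round(4),np.ptp((X-m)@ev[2][1]).round(4))
```

```text
top orange [  21   33   62   74 1588] c [0.4715 0.006 ] r 0.0675 32.5 axis 37.0 len 0.0366 0.0081
top pale [ 59  59  26  32 452] c [ 0.4695 -0.0017] r 0.0736 36.7 axis 33.9 len 0.0141 0.0063
scene orange [  10   37  101   51 3505] c [ 0.4842 -0.0044] r 0.0656 44.2 axis 42.8 len 0.0406 0.0252
scene pale [  23   29   79   40 1105] c [0.4767 0.0023] r 0.0670 35.7 axis 39.8 len 0.0298 0.0091
```

The estimates (36.7, 35.7, 37.1 and 35.8°) bracket red at 36.3°, so the timer is set. Now back over the button.

arm_command(steps=[{"translation": [-270,-157,25],"rotation": [0,0,0],"claw": 0},{"translation": [-270,-157,25],"rotation": [0,0,0],"claw": 0},{"translation": [-270,-157,25],"rotation": [0,0,0],"claw": 0},{"translation": [-270,-157,25],"rotation": [0,0,0],"claw": 0},{"translation": [-270,-157,25],"rotation": [0,0,0],"claw": 0}])

```text
clock: 6.35
tool_pos: [0.5051, -0.2191, 0.1834]
orientation: [-179.9, 0.0, -89.9]
force: [0.8, -1.9, -0.2]
opening: 0.0005
gripper_force: 0.0
```

```bash
python3 go.py 'go(.534,-.171,.13,-90)'
```

```text
6.35 [ 0.5051 -0.2191  0.1834] [-179.93    0.    -89.93] F [ 0.8 -1.9 -0.2] -> [-48.1 -28.9  53.4] [-0.01  0.    0.01]
```

arm_command(steps=[{"translation": [-48,-29,0],"rotation": [0,0,0],"claw": 0},{"translation": [-48,-29,0],"rotation": [0,0,0],"claw": 0},{"translation": [-48,-29,35],"rotation": [0,0,0],"claw": 0},{"translation": [-48,-29,60],"rotation": [0,0,0],"claw": 0},{"translation": [-48,-29,60],"rotation": [0,0,0],"claw": 0}])

```text
clock: 6.85
tool_pos: [0.5307, -0.1731, 0.12]
orientation: [179.7, 0.0, -90.0]
force: [-0.4, 0.4, -0.9]
opening: 0.0008
gripper_force: 0.0
```

```bash
python3 go.py 'go(.534,-.171,.094,-90)'
```

```text
6.85 [ 0.5307 -0.1731  0.12  ] [ 1.7967e+02  5.0000e-02 -8.9960e+01] F [-0.4  0.4 -0.9] -> [-2.  -3.4 26. ] [0.07 0.01 0.01]
```

arm_command(steps=[{"translation": [-2,-3,12],"rotation": [0,0,0],"claw": 0},{"translation": [-2,-3,20],"rotation": [0,0,0],"claw": 0},{"translation": [-2,-3,24],"rotation": [0,0,0],"claw": 0},{"translation": [-2,-3,26],"rotation": [0,0,0],"claw": 0},{"translation": [-2,-3,26],"rotation": [0,0,0],"claw": 0}])

```text
clock: 7.35
tool_pos: [0.5367, -0.1731, 0.0976]
orientation: [-179.9, 0.0, -90.1]
force: [0.1, 2.9, 3.5]
opening: 0.0006
gripper_force: 2.0
```

arm_command(steps=[{"translation": [0,0,1.5],"rotation": [0,0,0],"claw": 0},{"translation": [0,0,3],"rotation": [0,0,0],"claw": 0},{"translation": [0,0,3],"rotation": [0,0,0],"claw": 0}])

```text
clock: 7.65
tool_pos: [0.5368, -0.1733, 0.096]
orientation: [-179.9, -0.0, -90.0]
force: [-4.2, 5.5, 17.1]
opening: 0.0002
gripper_force: 8.7
```

Run:
```python
from h import *
s,_=snap('scene'); t,_=snap('top'); o=ctrl.get_obs(); print(o['force'],o['moment'],o['tool_pos'],o['joint_pos'])
a=cv2.resize(s[165:245,140:230],None,fx=6,fy=6,interpolation=cv2.INTER_CUBIC)
cv2.imwrite('pics/e.png',a[:,:,::-1])
print(proj('scene',[o['tool_pos'],[.534,-.171,.094]]))
```

```text
[-4.1422861   5.95016408 18.28701672] [ 2.44783153  1.48025259 -0.0195141 ] [ 0.53683064 -0.17325851  0.09606246] [ 2.00719495e+00  1.70178832e+01 -2.33117002e+01  3.08222529e-02
 -4.95374180e+01 -2.07415809e+00]
[[187.45241975 217.93345736]
 [187.91005297 217.36181176]]
```

View pics/e.png

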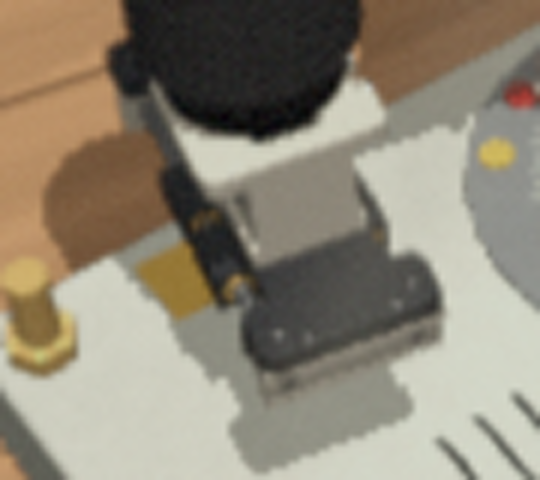

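The picture shows the fingers over the button with nothing else touched. 18 N is well above the 5 N needed to bottom it. A little more push will confirm a hard stop.

arm_command(steps=[{"translation": [0,0,2],"rotation": [0,0,0],"claw": 0},{"translation": [0,0,2],"rotation": [0,0,0],"claw": 0},{"translation": [0,0,2],"rotation": [0,0,0],"claw": 0}])

```text
clock: 8.05
tool_pos: [0.5369, -0.1733, 0.0958]
orientation: [-179.8, -0.0, -90.0]
force: [-9.1, 9.8, 32.4]
opening: 0.0004
gripper_force: 16.0
```

It's a hard stop at 0.0958. I'll release slowly to check that the spring profile spans 6 mm.

arm_command(steps=[{"translation": [0,0,-4],"rotation": [0,0,0],"claw": 0},{"translation": [0,0,-6],"rotation": [0,0,0],"claw": 0},{"translation": [0,0,-6],"rotation": [0,0,0],"claw": 0}])

```text
clock: 8.35
tool_pos: [0.5367, -0.1734, 0.0987]
orientation: [-179.9, -0.0, -90.1]
force: [1.4, 1.9, 3.2]
opening: 0.0004
gripper_force: 1.7
```

arm_command(steps=[{"translation": [0,0,-2],"rotation": [0,0,0],"claw": 0},{"translation": [0,0,-2],"rotation": [0,0,0],"claw": 0}])

```text
clock: 8.55
tool_pos: [0.5364, -0.1735, 0.1001]
orientation: [-180.0, -0.0, -90.1]
force: [1.9, 0.1, 2.0]
opening: 0.0002
gripper_force: 1.3
```

arm_command(steps=[{"translation": [0,0,-2],"rotation": [0,0,0],"claw": 0},{"translation": [0,0,-2],"rotation": [0,0,0],"claw": 0}])

```text
clock: 8.75
tool_pos: [0.5358, -0.1735, 0.1018]
orientation: [180.0, -0.0, -90.1]
force: [1.6, -0.1, 1.7]
opening: 0.0005
gripper_force: 0.8
```

arm_command(steps=[{"translation": [0,0,-2],"rotation": [0,0,0],"claw": 0},{"translation": [0,0,-2],"rotation": [0,0,0],"claw": 0}])

```text
clock: 8.95
tool_pos: [0.5353, -0.1733, 0.1036]
orientation: [179.9, 0.0, -90.1]
force: [0.5, -0.7, -0.7]
opening: 0.0005
gripper_force: 0.0
```

The spring force fades out at about 0.102, exactly 6 mm above the stop, so the button bottomed and came back up. I'll retreat and check the timer.

arm_command(steps=[{"translation": [0,0,-40],"rotation": [0,0,0],"claw": 0},{"translation": [0,0,-90],"rotation": [0,0,0],"claw": 0},{"translation": [40,25,-95],"rotation": [0,0,0],"claw": 0},{"translation": [80,50,-95],"rotation": [0,0,0],"claw": 0},{"translation": [120,75,-95],"rotation": [0,0,0],"claw": 0}])

```text
clock: 9.45
tool_pos: [0.4596, -0.2938, 0.1992]
orientation: [-180.0, 0.0, -90.0]
force: [0.8, -0.9, -0.7]
opening: 0.0003
gripper_force: 0.0
```

arm_command(steps=[{"translation": [150,85,0],"rotation": [0,0,0],"claw": 0},{"translation": [150,85,0],"rotation": [0,0,0],"claw": 0},{"translation": [150,85,0],"rotation": [0,0,0],"claw": 0},{"translation": [150,85,0],"rotation": [0,0,0],"claw": 0},{"translation": [150,85,0],"rotation": [0,0,0],"claw": 0}])

```text
clock: 9.95
tool_pos: [0.3732, -0.445, 0.198]
orientation: [179.9, 0.1, -90.3]
force: [-0.1, 0.5, 0.5]
opening: 0.0005
gripper_force: 0.0
```

Run:
```python
from h import *
t,_=snap('top'); s,_=snap('scene'); d=np.load('im.npz')
for n,a,b,r in(('top',t,d['t'],(195,150,275,230)),('scene',s,d['s'],(222,160,290,225))):
    u0,v0,u1,v1=r; print(n,'max diff',np.abs(a[v0:v1,u0:u1].astype(int)-b[v0:v1,u0:u1]).max())
b=cv2.resize(t[145:235,195:345],None,fx=5,fy=5,interpolation=cv2.INTER_CUBIC); cv2.imwrite('pics/f.png',b[:,:,::-1])
print(ctrl.get_obs()['tool_pos'])
```

```text
top max diff 7
scene max diff 15
[ 0.37479497 -0.44306057  0.19826106]
```

View pics/f.png

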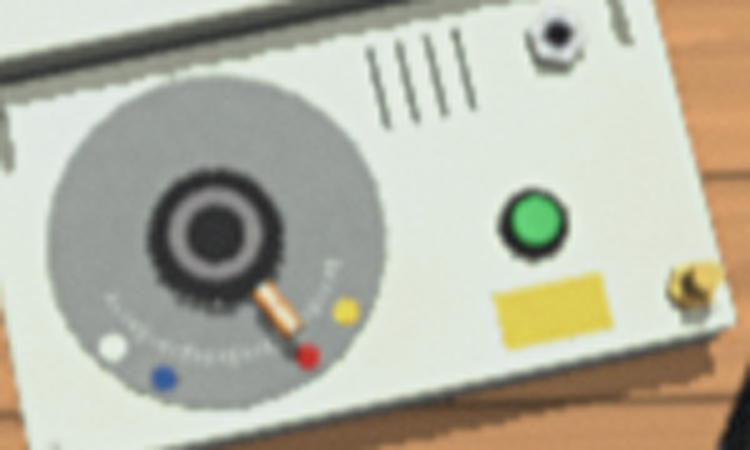

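The timer points at red (crop (308,356)) and hasn't changed since it was set. The button is up, and the nut and bolt are where they were.

```bash
python3 -c "
from plant import ctrl
print(ctrl.close_job())"
```

```text
the job is handed in; nothing more can be done
None
```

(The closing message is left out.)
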